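# Lean a plaster relief tile on the drying stand

## Robot

A 7-joint arm with a two-finger parallel gripper is mounted at the origin on the work surface. World frame = base frame: x ahead of the robot, y to its left, z up, the work surface at z = 0. Lengths are in mm, angles in rad, forces in N, time in s.
With the tool pointing down it reaches from about 400 to 875 mm from the base axis. Payload 4.4 kg.
Tool frame: the origin (TCP) lies at the very end of the fingers, on their centre line; the grasp point (between the pads) lies 19 mm behind it; z points along the fingers, y is the line along which they close (so a half turn about z gives the same grasp; the last joint's range is limited). The gripper opens to 85 mm and grips with 20 to 120 N. Pads are 22 mm wide; open, the fingers measure 114 mm over their backs; the gripper's body (76 mm by 85 mm) begins 54 mm behind the grasp point. The pads swing forward as they close: fully open they stand 13 mm farther back than shut.
Start: joints at [1.064, 0.628, 0.038, 1.517, -0.027, 0.996, -0.02], TCP at [277.359, -587.869, 231.313] pointing down, gripper open.
Joint ranges: [-3.06, 3.06], [-0.37, 2.12], [-1.25, 1.32], [0.18, 2.47], [-1.1, 4.24], [0.23, 1.98], [-2.94, 2.94]. Speed limits (rad/s): [2.57, 2.57, 3.14, 3.14, 3.14, 3.14, 3.14].

## Interface

Orientations are given as [roll, pitch, yaw] about the fixed x, y, z axes, in that order (R = Rz(yaw) Ry(pitch) Rx(roll)).
In Python, from cell import sensors, get_image, camera_params, order gives the robot as it stands.
- The arm moves only by the shell command python3 -m inch 'ROWS' [OPENING]. ROWS is JSON, a list that holds one entry, the list of rows, each a list of 4 numbers: the shift along the tool's x, y, z in cm, then the turn about the tool's z in degrees. A call has 1 to 8 rows; each row is the pose to reach, as a shift and turn from the pose commanded when the call began, along the tool's axes at that moment; what a row does not reach only later rows make up. A row lasts 1/12 s, in which the tool goes at most 41.7 mm and 7.16 degrees, less where a joint would pass 70% of its speed; a pose out of reach is approached as far as the arm can. A call with a gripper value outside its range is refused whole. OPENING is the finger opening in cm, from 0 to 8.54, set as the call begins (- or left out, the last holds). The fingers move at their own pace and stop on an object; the grip force is fixed at half the most. Time passes only in rows, so rows that repeat a pose let the fingers close. It gives the time, the measured TCP pose, the force, the opening and the grip force at its end, in the units of the state.
- sensors.read_state(): the state, without advancing time (a new reading comes with each control period).
- get_image(name): name is "side" or "top"; returns the picture (480x640x3 uint8, blue, green, red); there is no depth.
- camera_params(name): a dict with "mtx" (3x3 intrinsics, pixels), "rvec" (rotation vector, rad) and "tvec" (3), from world to camera coordinates, as OpenCV has them. Camera axes: x right, y down, z forward; pixel columns grow to the right and rows downward; lengths in mm; the calibration is good to about 2 mm. A picture is of the moment at which its call begins. camera_params takes no time and is no camera call.
- order.finish_job(): hands the job in; it is judged then, once.
The state is a dict: "clock": time; "qpos": joint angles; "qd": joint speeds; "tau": joint torques, N m; "eef_pos": TCP position; "tool_rot": TCP orientation; "force": force on the tool from outside, world axes, zero at the start; "torque": the same for the moment, N m; "width": finger opening in mm; "gripper_force": force on a finger pad.
Only numpy, scipy, OpenCV 4.12 (cv2) and the standard library are available. Lean on these libraries where they do the work, as an engineer would, in place of code of your own. Each camera call takes 0.05 s, during which the arm holds its last target. There are 200 camera calls.

## Task

Pull the tile cabinet's drawer all the way out to its stop and leave it out. Take the taller of the two plaster tiles from it and lean it on the plywood stand to dry: whole tile on the stand and square to it, its foot down on the ledge against the front lip, its plain back resting against the low wall, its relief looking outward. Plaster chips, so set it down gently; leave the smaller tile in the drawer and the other things on the table where they are.

Things in the scene. Friction and masses are not known exactly. Their poses are not given: they have to be found in the camera images.
- cabinet_front (a point): Middle of the lower front edge, on the table, of the grey fixed cabinet, 260 deep (x) x 240 wide (y) x 170 mm high. These are the cabinet's axes: its front looks to -x. Its drawer has two slots along the cabinet's x, 45 mm to either side of its middle, 15 mm wide between 4 mm rails that rise 45 mm above the drawer's floor. Each loosely holds one tile on edge; which tile stands where changes.
- drawer (a joint): Travel of the white-fronted drawer along the cabinet's own -x, m: 0 shut, 0.15 at the stop. It drags with about 3 N of friction and stays where it is left. Its front, 12 mm thick, covers the cabinet's face, top edge 166 mm above the table; its side walls rise to 80 mm and its floor lies 20 mm above the table.
- drawer_handle (a point): Middle of the drawer's bar handle, 110 mm long along the cabinet's y, 10 mm thick, 40 mm in front of the drawer's face (35 mm of free gap behind the bar), 135 mm above the table, 52 mm in front (-x) of cabinet_front when shut. It moves with the drawer. Axes as the cabinet's.
- tile: The tall plaster tile, loose, 12 thick (x) x 100 wide (y) x 120 mm high (z), about 0.21 kg. Origin: centre of its underside, z along its height. Its -x face has a raised flower, 42 mm across, up to 7 mm proud, centred 67 mm up; its +x face is plain. In the drawer it stands upright, its underside 20 mm above the table, flower towards the cabinet's -y.
- tile_foot (a point): Middle of the tile's bottom edge on the relief side (6 mm along -x from the tile's origin); axes as the tile's.
- small_tile: The lower plaster tile, loose, plain, 12 thick (x) x 90 wide (y) x 80 mm high (z). Origin: centre of its underside. It stays in its slot.
- stand: Plywood leaning stand, fixed, 260 mm long (its y). Origin: underside, midway between lip and wall; its front looks to its own -x. Ledge 10 mm above the table. Low upright wall, 16 mm thick, top edge 80 mm above the table, so a leaning tile stands above it. With foot at the lip and back on the wall's top edge a tile leans back about 20 degrees. Base: 39 mm in front of to 81 mm behind the origin.
- stand_lip (a point): Middle of the inner face of the stand's front lip, at its foot on the ledge (x = -19 mm, z = 10 mm in the stand's frame). The lip is 8 mm high, 10 mm thick, full length. Axes as the stand's.
- stand_wall (a point): Middle of the top front edge of the stand's wall (x = +19 mm, z = 80 mm in the stand's frame); 38 mm separate lip and wall. Axes as the stand's.
- tin: Steel tin, 60 mm across, 60 mm high, loose, on the front left part of the cabinet's top. Origin: centre of its underside.
- spatula: Steel spatula lying on the table left of the stand. Origin near its middle.
- brush: Brush lying left of the stand. Origin near its middle.
- slip_jar: White jar, 70 mm across, 110 mm high, at the near left. Origin: centre of its underside.
- water_bowl: White bowl, 120 mm across, 50 mm high, at the right. Origin: centre of its underside.
- hammer: Hammer lying at the right. Origin near its middle.

How it is judged (in metres and radians):
On the way, in this order (a step that is already met when the one before it is completed fails the run):
1. the drawer is pulled out to its stop (value of joint drawer above 0.145 m), for 0.2 s.
2. the tall tile is lifted clear of its slot (height (world z) of tile above 0.09 m), for 0.1 s.
At the end, for the whole second after the job is handed in: Drawer out 140 mm or more; tall tile at rest on the stand, leaning back 12 to 28 degrees, relief outward, square within 0.13 rad, foot on the ledge within 8 mm of the lip, middle within 80 mm of the stand's middle; small tile still upright in its slot (value of joint drawer above 0.14 m and angle between tile's own x axis and vertical between 1.78 and 2.06 rad and angle between the y axis of tile and the y axis of stand, either way round below 0.13 rad and x of tile_foot in the frame of stand between -0.024 and -0.011 m and y of tile_foot in the frame of stand between -0.08 and 0.08 m and z of tile_foot in the frame of stand below 0.02 m and contact force between tile and stand above 0.3 N and linear speed of tile below 0.02 m/s and angle between small_tile's own z axis and vertical below 0.2 rad and height (world z) of small_tile below 0.03 m and horizontal distance between small_tile and drawer_handle below 0.19 m); the robot touches nothing.
It fails at once if the tile was knocked or pressed hard against the stand (over 40 N) (contact force between tile and stand above 40 N).
It fails at once if the tile fell over (angle between tile's own z axis and vertical above 1 rad).
It fails at once if the smaller tile was taken out of its slot (height (world z) of small_tile above 0.06 m).
It fails at once if something else on the table was moved more than 30 mm (distance of any of tin, spatula, brush, slip_jar, water_bowl, hammer from where it was at the start of the episode above 0.03 m).
It also fails if it takes over 53 s, if anything falls off the work surface, if the arm or the gripper's body presses on something with over 40 N, if the wrist force passes 120 N, or if a joint passes its speed limit or range.

## Working session

There is one attempt and no reset: what is moved stays moved. The work goes in short steps, Python scripts to look and compute and a shell command to move; the robot and the scene stay as the last step left them, time stands still between calls to the robot, and variables do not carry over. Pictures are saved under pics/ and viewed, at most 10 in all, crops included, and the job is handed in when it is done.

```bash
mkdir -p pics; ls; python3 - <<'E'
from cell import sensors,get_image,camera_params
import cv2
for n in("side","top"):
    cv2.imwrite(f"pics/{n}0.png",get_image(n)); p=camera_params(n); print(n,p)
s=sensors.read_state();print(s)
E
```

```text
pics
side {'mtx': array([[595.38515552,   0.        , 317.74101958],
       [  0.        , 595.38515552, 241.4132758 ],
       [  0.        ,   0.        ,   1.        ]]), 'rvec': array([ 0.43437282, -2.78067666,  1.13699732]), 'tvec': array([ 552.03077673,  172.43336066, 1643.95265668])}
top {'mtx': array([[506.51029618,   0.        , 325.57541714],
       [  0.        , 506.51029618, 241.95833008],
       [  0.        ,   0.        ,   1.        ]]), 'rvec': array([ 2.14263463, -2.08641052,  0.20003847]), 'tvec': array([  54.69065322,  602.51380555, 1520.41678456])}
{'clock': 0.1, 'qpos': array([ 1.06420895,  0.62925082,  0.03844305,  1.51824063, -0.02701887,
        0.99629697, -0.02000213]), 'qd': array([ 0.0004049 , -0.00112545,  0.00060836, -0.0014334 , -0.00102719,
       -0.00076305,  0.00090111]), 'tau': array([ 2.24110045e-03, -5.64530253e+01,  1.23007771e+00, -1.93975192e+01,
        1.12542347e-02,  5.38740322e-03,  1.59446762e-05]), 'eef_pos': array([ 277.12579539, -587.362306  ,  230.49158259]), 'tool_rot': array([-3.13991447e+00, -7.37003098e-07,  4.40776975e-01]), 'force': array([-0.15090969,  0.10687348,  0.24677233]), 'torque': array([0.00754817, 0.02493414, 0.04458762]), 'gripper_force': 0.0, 'width': 85.63578692251548}
```

View pics/top0.png

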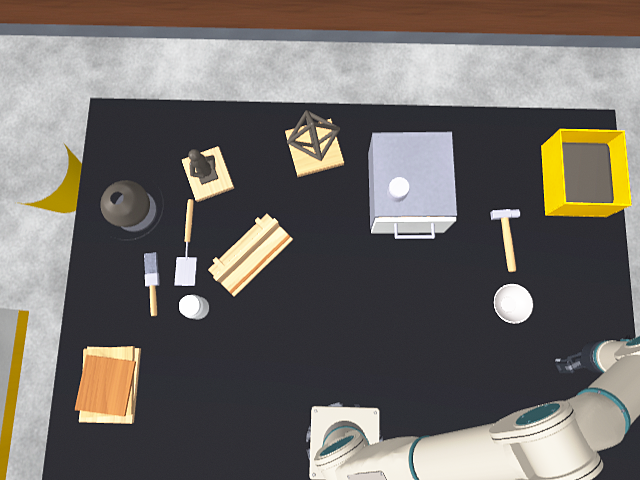

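View pics/side0.png

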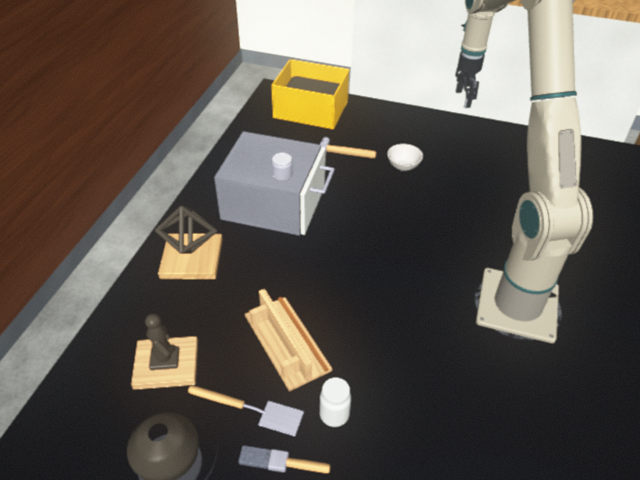

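```bash
python3 - <<'E'
import cv2,numpy as np
t=cv2.imread("pics/top0.png");s=cv2.imread("pics/side0.png")
c=lambda im,x,y:cv2.resize(im[y:y+90,x:x+120],(800,600)[0:2] and (400,300),interpolation=cv2.INTER_CUBIC)
a=np.hstack([c(t,200,208),c(t,355,155)]);b=np.hstack([cv2.resize(s[280:400,220:380],(400,300),interpolation=cv2.INTER_CUBIC),cv2.resize(s[125:245,200:360],(400,300),interpolation=cv2.INTER_CUBIC)])
cv2.imwrite("pics/m0.png",np.vstack([a,b]))
E
```

```text
(no output)
```

View pics/m0.png

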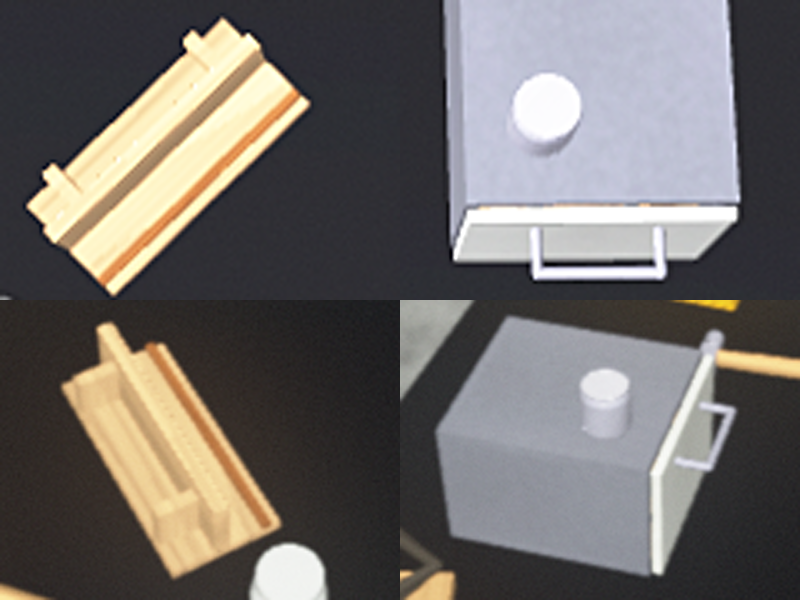

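```bash
cat >h.py <<'E'
import numpy as np,cv2
from cell import sensors,get_image,camera_params
from scipy.optimize import least_squares
P={n:camera_params(n) for n in("side","top")}
def proj(n,X):
    p=P[n];return cv2.projectPoints(np.array(X,float).reshape(-1,3),p["rvec"],p["tvec"],p["mtx"],None)[0][:,0]
def ray(n,uv,z):
    p=P[n];R=cv2.Rodrigues(p["rvec"])[0];d=R.T@np.linalg.inv(p["mtx"])@[uv[0],uv[1],1];c=-R.T@p["tvec"].ravel();return c+d*(z-c[2])/d[2]
def tf(q,L):
    c,s=np.cos(q[2]),np.sin(q[2]);L=np.atleast_2d(L);return np.c_[q[0]+c*L[:,0]-s*L[:,1],q[1]+s*L[:,0]+c*L[:,1],L[:,2]]
def fit(obs,q0):
    f=lambda q:np.concatenate([(proj(n,tf([q[0]*100,q[1]*100,q[2]],l))[0]-uv) for n,l,uv in obs])
    r=least_squares(f,[q0[0]/100,q0[1]/100,q0[2]],loss="soft_l1");q=r.x*[100,100,1];return q,f(r.x).reshape(-1,2).round(1)
E
python3 - <<'E'
from h import *
o=[("top",(-39,-130,10),(293,238.6)),("top",(-39,130,10),(233.6,296.5)),("top",(81,130,10),(208.4,269.5)),("top",(81,-130,10),(267.5,213.4)),
("side",(-39,130,10),(332,369)),("side",(-39,-130,10),(286,298)),("side",(81,130,0),(290,390.8)),("side",(81,-130,10),(246,313))]
q,r=fit(o,(650,250,.75));print(q,*r)
T=[("top",(0,-120,170),(456.1,216.5)),("top",(0,120,170),(376,216.5)),("top",(-52,-55,135),(433.6,236.5)),("top",(-52,55,135),(395.5,237)),("top",(260,-120,170),(452,132)),("top",(260,120,170),(371,133)),
("side",(0,120,170),(300.8,193)),("side",(260,120,170),(214.8,177)),("side",(260,-120,170),(242.8,132.2)),("side",(260,120,0),(220,219))]
q,r=fit(T,(700,-150,0));print(q,*r)
print(tf(q,(-52,0,135)),ray("top",(399,186),230))
E
```

```text
[548.39528035 296.95787146   0.80715604] [-0.8  1.1] [-0.7  0.1] [-1.   0.3] [-0.9  0.7] [ 0.4 -1.5] [-0.3 -2. ] [-0.5 -0.8] [-0.3 -0.6]
[ 6.61709646e+02 -1.90976219e+02  4.42357980e-02] [ 0.4 -0.8] [-1.6  0.7] [-0.7 -0.5] [ 0.3 -0.3] [-1.3  0.3] [0.3 0.7] [-0.8 -0.6] [ 0.2 -0.3] [ 0.3 -1.4] [ 1.1 -0.2]
[[ 609.76051476 -193.27573064  135.        ]] [ 734.14742172 -134.90769319  230.        ]
```

```bash
cat >>h.py <<'E'
def go(x,y,z,psi):
    s=sensors.read_state();p=s["eef_pos"];a=s["tool_rot"][2];d=np.array([x,y,z])-p;c,n=np.cos(a),np.sin(a)
    t=-(np.degrees(psi-a)+180)%360-180 if 0 else -((np.degrees(psi-a)+180)%360-180)
    print("shift cm",np.round([(c*d[0]+n*d[1])/10,(n*d[0]-c*d[1])/10,-d[2]/10],2),"turn",round(t,1))
CAB=np.array([661.7,-191.0,.0442]);STD=np.array([548.4,297.0,.8072])
E
python3 -c "
from h import *
h=tf(CAB,(-52,-5,0))[0];go(h[0],h[1],205,CAB[2]+np.pi/2)"
```

```text
shift cm [ 46.7  -20.99   2.55] turn -67.3
```

```bash
python3 -m inch '[[[2,-0.9,0,-3],[5,-2.2,0,-8],[8.3,-3.7,0,-13],[11.6,-5.2,0,-18],[14.9,-6.7,0,-23],[18.2,-8.2,0,-28],[21.5,-9.7,0,-33],[24.8,-11.2,0,-38]]]' 4; python3 -c "
from h import *
h=tf(CAB,(-52,-5,0))[0];go(h[0],h[1],205,CAB[2]+np.pi/2)"
```

```text
clock: 0.77
eef_pos: [454.5, -379.2, 231.1]
tool_rot: [-3.141, -0.0, 1.108]
force: [-0.3, -0.9, 0.2]
width: 40.2
gripper_force: 0.0
shift cm [23.12  5.84  2.61] turn -29.0
```

```bash
python3 -m inch '[[[3.4,0.9,0,-5],[6.8,1.8,0.4,-10],[10.2,2.7,0.8,-15],[13.6,3.6,1.2,-20],[17,4.4,1.6,-25],[20.2,5.2,2,-29],[22.5,5.8,2.4,-29],[23.1,5.9,2.6,-29]]]' 4; python3 -m inch '[[[0,0,0,0],[0,0,0,0]]]'; python3 -c "
from h import *
cv2.imwrite('pics/top1.png',cv2.resize(get_image('top')[160:300,340:500],(640,560),interpolation=cv2.INTER_CUBIC))
h=tf(CAB,(-52,-5,0))[0];go(h[0],h[1],116,CAB[2]+np.pi/2)"
```

```text
clock: 1.43
eef_pos: [613.3, -194.9, 204.4]
tool_rot: [3.14, -0.004, 1.617]
force: [0.2, 0.2, 0.1]
width: 39.6
gripper_force: 0.0
clock: 1.6
eef_pos: [609.6, -201.8, 204.8]
tool_rot: [-3.14, 0.001, 1.61]
force: [-0.1, -0.0, 0.8]
width: 40.2
gripper_force: 0.0
shift cm [0.46 0.08 8.91] turn -0.4
```

View pics/top1.png

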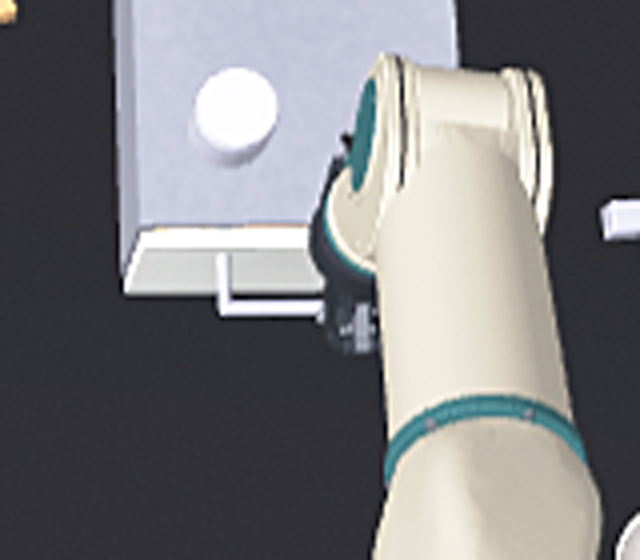

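```bash
python3 -m inch '[[[0.3,0,1.5,0],[0.4,0,3.5,0],[0.4,0,5,0],[0.4,0,6.2,0],[0.4,0,7.3,0],[0.4,0,8.2,0],[0.4,0,8.9,0],[0.4,0,8.9,0]]]' 3.2
```

```text
clock: 2.32
eef_pos: [613.6, -198.5, 121.6]
tool_rot: [3.133, 0.003, 1.609]
force: [-6.4, 0.4, 24.3]
width: 31.8
gripper_force: 12.3
```

```bash
python3 -m inch '[[[0,0,0,0],[0,0,0,0],[0,0,0,0],[0,0,0,0],[0,0,0,0],[0,0,0,0]]]' 0; python3 -c "
from h import *
s=get_image('side')[125:245,260:420]
cv2.imwrite('pics/side1.png',cv2.resize(s,(640,480),interpolation=cv2.INTER_CUBIC))"
```

```text
clock: 2.82
eef_pos: [611.9, -198.2, 119.3]
tool_rot: [3.137, 0.002, 1.609]
force: [-2.8, 0.6, 13.3]
width: 7.7
gripper_force: 58.7
```

View pics/side1.png

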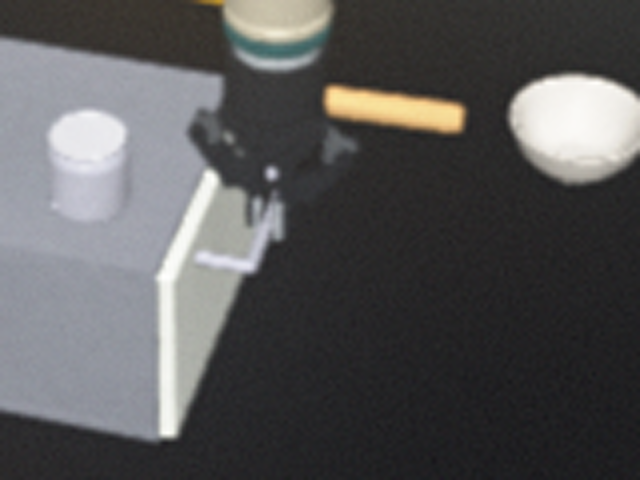

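```bash
python3 -m inch '[[[0,0,-0.3,0],[0,-1,-0.3,0],[0,-2.5,-0.3,0],[0,-4,-0.3,0],[0,-5.5,-0.3,0],[0,-7,-0.3,0],[0,-8.5,-0.3,0],[0,-10,-0.3,0]]]'; python3 -m inch '[[[0,-1.5,0,0],[0,-2.8,0,0],[0,-3.8,0,0],[0,-4.5,0,0],[0,-5.0,0,0],[0,-5.4,0,0],[0,-5.4,0,0],[0,-5.4,0,0]]]'
```

```text
clock: 3.53
eef_pos: [511.7, -201.8, 119.4]
tool_rot: [3.137, 0.001, 1.61]
force: [3.9, -0.9, -5.2]
width: 7.8
gripper_force: 59.8
clock: 4.2
eef_pos: [462.0, -203.7, 119.4]
tool_rot: [3.131, 0.001, 1.611]
force: [12.4, -2.5, -14.7]
width: 7.8
gripper_force: 59.1
```

```bash
python3 -m inch '[[[0,0.3,0,0],[0,0.3,0,0],[0,0.3,0,0],[0,0.3,0,0],[0,0.3,-0.5,0],[0,0.3,-1.5,0],[0,0.2,-3,0],[0,0,-5,0]]]' 3.0; python3 -m inch '[[[0,-3,-3,0],[0,-6,-6,0],[0,-8,-9,0],[0,-10,-10,0],[0,-10,-10,0],[0,-10,-10,0]]]' 4; python3 -c "
from h import *
t=get_image('top');s=get_image('side')
cv2.imwrite('pics/t2.png',t);cv2.imwrite('pics/s2.png',s)
a=cv2.resize(t[190:310,345:475],(433,400),interpolation=cv2.INTER_CUBIC);b=cv2.resize(s[130:250,290:400],(367,400),interpolation=cv2.INTER_CUBIC)
cv2.imwrite('pics/m2.png',np.hstack([a,b]))"
```

```text
clock: 4.87
eef_pos: [456.3, -202.7, 170.0]
tool_rot: [-3.141, -0.001, 1.611]
force: [0.1, -0.7, 0.3]
width: 30.0
gripper_force: 0.0
clock: 5.37
eef_pos: [356.6, -207.6, 270.9]
tool_rot: [3.139, 0.002, 1.609]
force: [0.8, -0.8, 0.8]
width: 40.2
gripper_force: 0.0
```

View pics/m2.png

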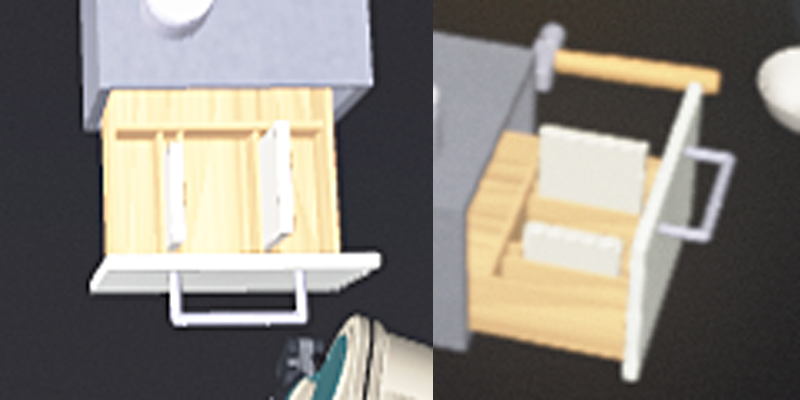

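```bash
python3 -c "
from h import *
c,s=np.cos(CAB[2]),np.sin(CAB[2])
for uv in((429.7,226.6),(430.6,260.9)):
    p=ray('top',uv,140);d=p[:2]-CAB[:2];print(p,c*d[0]+s*d[1],-s*d[0]+c*d[1])
for uv in((290+107/3.333,130+127/3.333),(290+215/3.333,130+145/3.333)):
    p=ray('side',uv,140);d=p[:2]-CAB[:2];print(p,c*d[0]+s*d[1],-s*d[0]+c*d[1])
"
```

```text
[ 639.43516888 -238.25235814  140.        ] -24.330960176132546 -46.22242347091486
[ 536.26366423 -239.54860329  140.        ] -127.45897662427485 -42.958706798437156
[ 639.75751571 -232.53776731  140.        ] -23.75642548648182 -40.52765695045366
[ 538.24863124 -238.42034344  140.        ] -125.4260954106643 -41.91925585575464
```

```bash
python3 -c "
from h import *
h=tf(CAB,(-75,-44.5,0))[0];print(h);go(h[0],h[1],200,CAB[2]+np.pi)"
```

```text
[ 588.7395092  -238.77045931    0.        ]
shift cm [-4.1  23.    6.95] turn -90.3
```

```bash
python3 -m inch '[[[0,2,0,-5],[-0.6,4.5,0,-12],[-1.2,7,0,-19],[-1.8,9.5,0,-26],[-2.4,12,0,-33],[-3,14.5,0,-40],[-3.6,17,0,-47],[-4.1,19.5,0,-54]]]' 4.5; python3 -m inch '[[[0,0,0,-7],[0,0,0,-14],[0,0,0,-21],[0,0,0,-28],[0,0,0,-34],[0,0,0,-36.3],[0,0,0,-36.3],[0,0,0,-36.3]]]'; python3 -c "
from h import *
h=tf(CAB,(-75,-44.5,0))[0];print(h);go(h[0],h[1],165,CAB[2]+np.pi)"
```

```text
clock: 6.13
eef_pos: [554.9, -239.9, 267.7]
tool_rot: [3.141, -0.002, 2.559]
force: [0.8, 0.4, 0.1]
width: 45.3
gripper_force: 0.0
clock: 6.8
eef_pos: [553.4, -239.7, 268.1]
tool_rot: [3.14, -0.001, -3.098]
force: [-0.5, -0.3, -0.3]
width: 45.4
gripper_force: 0.0
[ 588.7395092  -238.77045931    0.        ]
shift cm [-3.53 -0.06 10.31] turn -0.0
```

```bash
python3 -m inch '[[[-1.5,0,1.5,0],[-3,0,4,0],[-3.5,0,6.5,0],[-3.5,0,8.5,0],[-3.5,0,10,0],[-3.5,0,10.3,0],[-3.5,0,10.3,0],[-3.5,0,10.3,0]]]'; python3 -c "
from h import *
s=get_image('side')
cv2.imwrite('pics/m3.png',cv2.resize(s[100:230,270:420],(690,598),interpolation=cv2.INTER_CUBIC))
h=tf(CAB,(-75,-44.5,0))[0];go(h[0],h[1],112,CAB[2]+np.pi)"
```

```text
clock: 7.47
eef_pos: [588.7, -238.5, 166.8]
tool_rot: [3.142, 0.001, -3.097]
force: [0.3, -0.8, 0.5]
width: 45.0
gripper_force: 0.0
shift cm [ 0.02 -0.01  5.54] turn 0.0
```

View pics/m3.png

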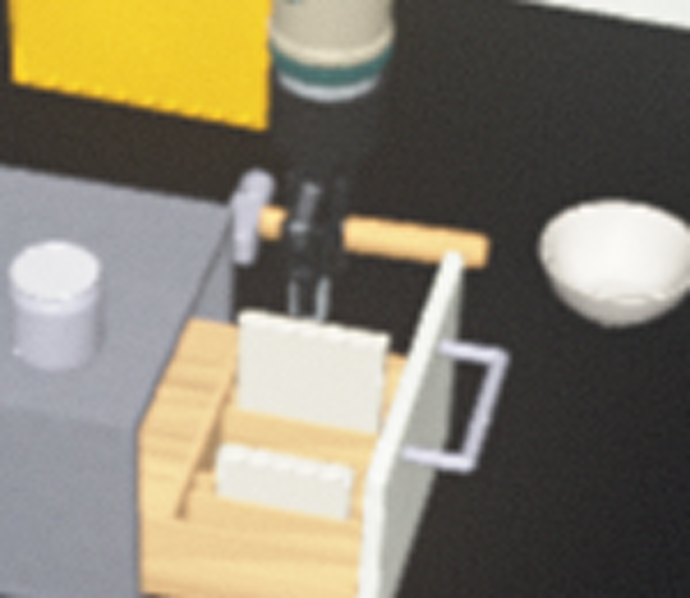

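```bash
python3 -c "
from h import *
k=lambda X:(proj('side',X)-[270,100])*4.6
print(k([588.7,-238.5,167]),k(tf(CAB,[(-75,-44.5+e,z) for e in(-29,29) for z in (167,170)])),k(tf(CAB,[(-25,-38.5,140),(-125,-38.5,140),(-25,-50.5,140)])))"
```

```text
[[316.98569283 290.83905049]] [[327.25753722 264.48567689]
 [327.42837366 260.87703733]
 [306.60140924 317.25811099]
 [306.75117394 313.6333786 ]] [[240.70560544 315.43187545]
 [386.97883648 341.1697402 ]
 [245.24210686 304.59536737]]
```

```bash
python3 -m inch '[[[0,0,1,0],[0,0,2.5,0],[0,0,3.8,0],[0,0,4.8,0],[0,0,5.4,0],[0,0,5.4,0],[0,0,5.4,0]]]'; python3 -m inch '[[[0,0,0,0],[0,0,0,0],[0,0,0,0],[0,0,0,0],[0,0,0,0],[0,0,0,0],[0,0,0,0]]]' 0
```

```text
clock: 8.1
eef_pos: [588.0, -238.7, 112.1]
tool_rot: [3.141, -0.0, -3.097]
force: [-0.4, -0.4, -0.0]
width: 45.0
gripper_force: 0.0
clock: 8.68
eef_pos: [588.6, -238.6, 113.1]
tool_rot: [-3.141, 0.001, -3.097]
force: [-1.5, 1.4, 5.7]
width: 10.6
gripper_force: 59.6
```

```bash
python3 -m inch '[[[0,0,-0.4,0],[0,0,-1.4,0],[0,0,-2.9,0],[0,0,-5,0],[0,0,-7.5,0],[0,0,-10,0],[0,0,-12,0],[0,0,-13,0]]]';python3 -m inch '[[[0,1,0,0],[0,3,0,0],[0,6,0,0],[0,9,0,0],[0,12,0,0],[0,15,0,0],[0,18,0,0],[0,21,0,0]]]'; python3 -c "
from h import *
h=tf(STD,(-10,0,0))[0];print(h);go(h[0],h[1],200,STD[2]+np.pi/2)"
```

```text
clock: 9.35
eef_pos: [588.9, -239.0, 245.4]
tool_rot: [-3.14, 0.003, -3.097]
force: [1.3, 0.3, -1.8]
width: 11.0
gripper_force: 58.6
clock: 10.02
eef_pos: [576.8, -27.1, 240.7]
tool_rot: [3.141, -0.003, -3.096]
force: [-0.5, 0.9, -3.2]
width: 11.0
gripper_force: 58.5
[541.48476268 289.77646258   0.        ]
shift cm [ 2.1  31.81  4.07] turn 46.3
```

```bash
python3 -m inch '[[[0.2,3.3,0,5],[0.4,6.6,0,10],[0.7,9.9,0,16],[1,13.2,0,22],[1.2,16.5,0,28],[1.4,19.8,0,34],[1.6,23,0,40],[1.9,26,0,46.3]]]';python3 -m inch '[[[0,0,0,0],[0,0,0,0],[0,0,0,0]]]'; python3 -c "
from h import *
h=tf(STD,(-10,0,0))[0];print(h);go(h[0],h[1],200,STD[2]+np.pi/2)"
```

```text
clock: 10.68
eef_pos: [546.0, 232.0, 240.6]
tool_rot: [-3.139, -0.002, 2.374]
force: [-0.1, -0.3, -1.9]
width: 10.7
gripper_force: 58.5
clock: 10.93
eef_pos: [546.9, 229.3, 240.9]
tool_rot: [-3.138, -0.0, 2.38]
force: [0.4, -0.3, -2.6]
width: 11.1
gripper_force: 58.8
[541.48476268 289.77646258   0.        ]
shift cm [4.57 4.   4.09] turn 0.1
```

```bash
python3 -m inch '[[[1.5,1.3,0.5,0],[3.5,3,1.5,0],[4.6,4,3,0],[4.6,4,4.5,0],[4.6,4,6.2,0],[4.6,4,8,0],[4.6,4,9,0],[4.6,4,9,0]]]';python3 -m inch '[[[0,0,0,0],[0,0,0,0],[0,0,0,0]]]'; python3 -c "
from h import *
t=get_image('top');s=get_image('side')
def dr(im,n,x0,y0,w,h,k):
    im=cv2.resize(im[y0:y0+h,x0:x0+w],None,fx=k,fy=k,interpolation=cv2.INTER_CUBIC)
    for L,c in(([(-19,-130,18),(-19,130,18)],(255,0,0)),([(19,-130,80),(19,130,80)],(0,0,255)),([(-39,-130,10),(-39,130,10),(81,130,10),(81,-130,10)],(0,200,0))):
        cv2.polylines(im,[((proj(n,tf(STD,L))-[x0,y0]+.5)*k).astype(int)],False,c,1)
    return im
a=dr(t,'top',200,200,100,120,4);b=dr(s,'side',235,240,100,150,3.2)
cv2.imwrite('pics/m4.png',np.hstack([a,b]))
go(*tf(STD,(-10,0,0))[0][:2],130,STD[2]+np.pi/2)" ; python3 -c "
import cv2;print(cv2.imread('pics/m4.png').shape)"
```

```text
clock: 11.6
eef_pos: [541.3, 287.6, 149.4]
tool_rot: [-3.135, -0.001, 2.376]
force: [-1.3, -0.5, -2.4]
width: 10.6
gripper_force: 58.9
clock: 11.85
eef_pos: [543.3, 290.8, 153.5]
tool_rot: [3.14, 0.001, 2.378]
force: [0.3, -0.2, -3.1]
width: 11.1
gripper_force: 58.9
shift cm [ 0.04 -0.18  2.34] turn -0.0
(480, 720, 3)
```

View pics/m4.png

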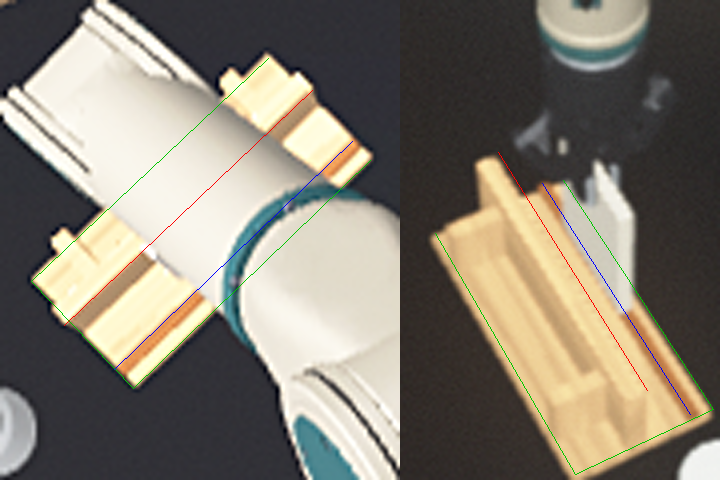

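```bash
python3 -m inch '[[[0,-0.1,0.8,0],[0,-0.1,1.8,0],[0,-0.1,2.7,0],[0,-0.1,3.4,0],[0,-0.1,4,0],[0,-0.1,4.4,0],[0,-0.1,4.6,0],[0,-0.1,4.6,0]]]';python3 -m inch '[[[0,0,0,0],[0,0,0,0],[0,0,0,0]]]'
```

```text
clock: 12.62
eef_pos: [541.5, 289.8, 105.7]
tool_rot: [-3.141, -0.0, 2.378]
force: [-0.4, 0.9, -2.4]
width: 11.1
gripper_force: 58.8
clock: 12.87
eef_pos: [542.1, 290.1, 106.8]
tool_rot: [3.141, 0.0, 2.378]
force: [-0.1, -0.7, -1.3]
width: 10.9
gripper_force: 58.8
```

```bash
python3 -m inch '[[[0,0,0.1,0],[0,0,0.2,0],[0,0,0.2,0],[0,0,0.2,0]]]'; python3 -m inch '[[[0,0,0.1,0],[0,0,0.15,0],[0,0,0.15,0],[0,0,0.15,0]]]'
```

```text
clock: 13.2
eef_pos: [541.7, 289.8, 104.3]
tool_rot: [-3.141, 0.0, 2.378]
force: [0.2, -0.2, -2.5]
width: 11.2
gripper_force: 58.8
clock: 13.53
eef_pos: [541.9, 290.1, 103.2]
tool_rot: [3.141, 0.0, 2.378]
force: [-1.3, 0.3, 1.1]
width: 10.6
gripper_force: 59.3
```

```bash
for i in 1 2 3; do python3 -m inch '[[[0,-0.1,0,0],[0,-0.1,0,0]]]' | grep -E 'pos|force: \['; done; python3 -c "
from h import *
p=sensors.read_state()['eef_pos'];d=p[:2]-STD[:2];c,s=np.cos(STD[2]),np.sin(STD[2]);print(c*d[0]+s*d[1],-s*d[0]+c*d[1])"
```

```text
eef_pos: [541.5, 289.7, 103.2]
force: [1.3, 0.9, 1.2]
eef_pos: [540.8, 288.9, 103.1]
force: [0.6, 1.1, 1.5]
eef_pos: [540.4, 288.5, 103.2]
force: [2.0, 2.3, 0.3]
-11.68925675786831 -0.11257368434758686
```

```bash
for i in 1 2; do python3 -m inch '[[[0,-0.1,0,0],[0,-0.1,0,0]]]' | grep -E 'pos|force: \['; done
```

```text
eef_pos: [540.0, 288.1, 103.2]
force: [2.9, 3.3, -1.5]
eef_pos: [539.7, 287.8, 103.2]
force: [4.2, 3.6, -2.2]
```

```bash
python3 -m inch '[[[0,0.1,0,0],[0,0.1,0,0],[0,0.1,0,0]]]' | grep -E 'pos|force: \[';  python3 -m inch '[[[0,0,0,0],[0,0,0,0],[0,0,0,0],[0,0,0,0],[0,0,0,0]]]' 2.4; python3 -m inch '[[[0,0.1,0,0],[0,0.3,0,0],[0,0.5,0,0],[0,0.7,0,0],[0,0.9,0,0],[0,1.1,0,0],[0,1.2,0,0],[0,1.2,0,0]]]'
```

```text
eef_pos: [540.0, 288.1, 103.2]
force: [4.4, 3.8, -0.7]
clock: 15.03
eef_pos: [538.5, 286.3, 102.5]
tool_rot: [-3.14, -0.0, 2.378]
force: [0.3, -0.0, -0.1]
width: 23.9
gripper_force: 0.0
clock: 15.7
eef_pos: [547.5, 296.0, 102.8]
tool_rot: [3.141, -0.0, 2.378]
force: [0.4, 0.0, 0.6]
width: 23.9
gripper_force: 0.1
```

```bash
python3 -m inch '[[[0,0.15,0,0],[0,0.3,0,0],[0,0.45,0,0],[0,0.6,0,0],[0,0.75,0,0],[0,0.9,0,0],[0,1,0,0],[0,1,0,0]]]'; python3 -c "
from h import *
t=get_image('top');s=get_image('side')
cv2.imwrite('pics/m5.png',np.hstack([cv2.resize(s[240:390,250:350],(400,600),interpolation=cv2.INTER_CUBIC)]))"
```

```text
clock: 16.37
eef_pos: [554.4, 303.2, 102.8]
tool_rot: [3.141, -0.0, 2.378]
force: [0.2, 0.3, 0.2]
width: 23.9
gripper_force: 0.1
```

View pics/m5.png

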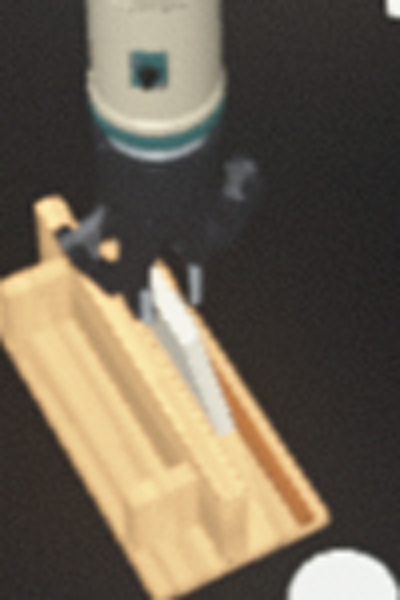

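```bash
python3 -m inch '[[[0,0.1,0,0],[0,0.2,0,0],[0,0.3,0,0],[0,0.4,0,0],[0,0.5,0,0],[0,0.6,0,0],[0,0.7,0,0],[0,0.8,0,0]]]'; python3 -m inch '[[[0,0.1,0,0],[0,0.2,0,0],[0,0.3,0,0],[0,0.4,0,0],[0,0.5,0,0],[0,0.6,0,0],[0,0.6,0,0],[0,0.6,0,0]]]' 2.9
```

```text
clock: 17.13
eef_pos: [559.9, 308.8, 102.8]
tool_rot: [3.142, 0.0, 2.378]
force: [-0.1, -0.0, 0.6]
width: 24.0
gripper_force: 0.1
clock: 17.8
eef_pos: [563.9, 313.0, 102.8]
tool_rot: [-3.141, 0.0, 2.378]
force: [0.7, -0.7, 0.2]
width: 29.4
gripper_force: 0.0
```

```bash
python3 -m inch '[[[0,0,0,0],[0,0,0,0],[0,0,0,0],[0,0,-0.5,0],[0,0,-1.5,0],[0,0,-3,0],[0,0,-5,0],[0,0,-8,0]]]' 4; python3 -m inch '[[[-1,-1,-3,0],[-4,-2,-6,0],[-7,-5,-7,0],[-10,-8,-7,0],[-13,-11,-7,0],[-16,-13,-7,0],[-17,-14,-7,0],[-17,-14,-7,0]]]'; python3 -c "
from h import *
t=get_image('top');s=get_image('side')
a=cv2.resize(t[205:305,200:300],(300,300),interpolation=cv2.INTER_CUBIC);b=cv2.resize(s[270:395,235:340],(252,300),interpolation=cv2.INTER_CUBIC);c=cv2.resize(t[190:290,340:480],(420,300),interpolation=cv2.INTER_CUBIC)
d=cv2.resize(s[100:240,190:410],(380,242))
x=np.zeros((542,720,3),np.uint8);x[:300,:300]=a;x[:300,300:552]=b;x[300:,:380]=d;x[300:542,381:]=cv2.resize(c,(339,242));cv2.imwrite('pics/m6.png',x)"
```

```text
clock: 18.47
eef_pos: [562.7, 312.2, 182.6]
tool_rot: [-3.138, -0.001, 2.378]
force: [0.0, -0.3, 0.5]
width: 39.9
gripper_force: 0.0
clock: 19.13
eef_pos: [590.9, 87.6, 253.6]
tool_rot: [-3.14, 0.003, 2.369]
force: [0.5, -0.6, -0.1]
width: 40.3
gripper_force: 0.0
```

View pics/m6.png

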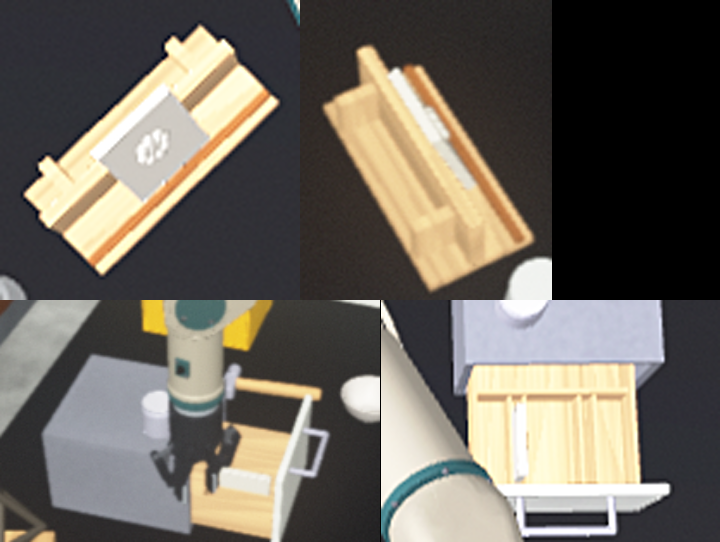

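```bash
python3 -c "
from h import *
c,s=np.cos(STD[2]),np.sin(STD[2])
for uv,z in(((248.3,271.7),14),((270,250.7),14),((255,234.3),123),((230.7,256.7),123)):
    d=ray('top',uv,z)[:2]-STD[:2];print(c*d[0]+s*d[1],-s*d[0]+c*d[1])
"
```

```text
-16.25327601777323 41.45955113273996
-15.604938224417864 -54.15957124712655
29.455816916214143 -51.73360788157411
30.64732551866976 46.32544018412395
```

Foot at about x = -16 mm and square, leaning back onto the wall (the top edge fits about 20°), with the drawer out and the small tile in its slot.

```bash
python3 -c "
from cell import order
print(order.finish_job())"
```

```text
the job is handed in; nothing more can be done
None
```

The job is handed in, with no verdict reported back: the drawer is out at its stop, and the tall tile leans on the stand, relief outward and foot about 3 mm from the lip by camera; the small tile is still in its slot.

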